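# Turn the spice carousel to the domed shaker and hold it there

## Task

Take hold of the knob on top of the spice carousel and press it straight down to its stop, which releases the brake; then, keeping it pressed, turn the carousel until the glass shaker with the domed top stands squarely at the front, in line with the upright pin on the carousel's foot. Finish while still gripping the knob, pressed fully down, so that the carousel is held still there. Turn smoothly, so that the jars stay standing in their cups, and leave the other things on the counter alone.

Things in the scene. Friction and masses are not known exactly. Their poses are not given: they have to be found in the camera images.
- carousel_foot: Fixed round wooden foot of the carousel, 200 mm across, 12 mm high. Origin on the carousel's axis at the counter top, z up. Its front is its own -x side, roughly towards the robot: there a steel tongue sticks out under the turntable and carries the upright front pin (10 mm thick, top 40 mm above the counter, 136 mm from the axis). 'At the front' means that the shaker lies on the line from the axis to this pin.
- turntable (a joint): Turning of the carousel about its upright axis, rad, counter-clockwise from above positive, 0 where it stood at the start; no stops. With the plunger fully down it turns very easily (about 0.02 N m); with the plunger up a friction brake holds it (about 0.4 N m).
- turntable_axis (a point): On the axis, in the turntable's top face, 26 mm above the counter; turns with it. Wooden disc 232 mm across with a 32 mm steel column, 132 mm high, and four steel cups (56 mm outside, 50 inside, 36 deep), centres 80 mm from the axis, every 90 degrees. The two front cups start 16 to 74 degrees either side of the front, with shaker and spice_b, either way round; two spice jars (to 109 mm) sit fast at the back.
- plunger (a joint): How far the knob is pressed, m: 0 up (as found), 0.012 at its stop. A spring pushes it back up: 7 N at the top, 12 N at the stop.
- grip_knob: Black knob on top of the carousel's column, carried by the plunger; turning it turns the carousel. Origin on the axis at its underside, 147 mm above the counter when up, z up. A flange 66 mm across and 6 mm thick at the bottom, on it a fluted round grip 40 mm in diameter that rises to 46 mm above the origin. Grip it from above, at any yaw; the fingertips may push on the flange.
- knob_top (a point): Centre of the knob's flat top, 193 mm above the counter when up.
- shaker: The jar to bring to the front: glass shaker 44 mm in diameter, 90 mm tall, with a narrower domed, perforated top; the only domed one and the shortest of the four. Stands loose in one of the two front cups (3 mm of play): a jerky turn may rock it. Origin in the middle of its underside, z up.
- spice_b: Straight spice jar with a flat dark cap, 40 mm in diameter, 105 mm tall, loose in the other front cup. Origin in the middle of its underside.
- tin: Bystander: food tin 75 mm in diameter, 58 mm tall, close to the carousel, behind it on the right. Origin under its middle.
- candle: Bystander: candle in a glass, 76 mm in diameter, 90 mm tall, right of the carousel. Origin under its middle.
There are look-alikes about, which are no part of the job. Leave any yellow look-alike of the shaker alone.

How it is judged:
On the way:
1. the gripped knob is pressed to its stop before the carousel has been turned (value of joint plunger above 0.01 m and value of joint turntable between -0.12 and 0.12 rad and contact force between the fingers and grip_knob above 2 N), for 0.2 s.
At the end, for the whole second after the job is handed in: The fingers still grip the knob (over 2 N of contact) and hold it pressed to its stop (over 10 of 12 mm); the carousel is still; the shaker stands at the front within 11 mm (about 8 degrees) to either side of the line through the front pin; both loose jars stand upright in their cups (value of joint plunger above 0.01 m and contact force between the fingers and grip_knob above 2 N and x of shaker in the frame of carousel_foot below -0.06 m and y of shaker in the frame of carousel_foot between -0.011 and 0.011 m and velocity of joint turntable between -0.05 and 0.05 rad/s and angle between each of shaker, spice_b's own z axis and vertical below 0.15 rad and horizontal distance between each of shaker, spice_b and turntable_axis below 0.09 m and height (world z) of shaker between 0.02 and 0.034 m and height (world z) of spice_b between 0.02 and 0.034 m); the arm keeps its last pose, push and grip.
It fails at once if the carousel is turned against its brake, with the knob up (value of joint plunger below 0.005 m and (velocity of joint turntable above 0.2 rad/s or velocity of joint turntable below -0.2 rad/s)).
It fails at once if a jar is tipped (angle between any of shaker, spice_b's own z axis and vertical above 0.35 rad).
It fails at once if another thing on the counter is moved by more than 25 mm (distance of any of tin, candle from where it was at the start of the episode above 0.025 m).
It also fails if it takes over 32 s, if anything falls off the work surface, if the arm or the gripper's body presses on something with over 40 N, if the wrist force passes 120 N, or if a joint passes its speed limit or range.

## Robot

A 7-joint arm with a two-finger parallel gripper is mounted at the origin on a cart in front of the work surface, level with it; the furniture and walls round the work are solid. World frame = base frame: x ahead of the robot, y to its left, z up, the work surface at z = 0. Lengths are in m, angles in rad, forces in N, time in s.
With the tool pointing down it reaches from about 0.4 to 0.875 m from the base axis. Payload 19.3 kg.
Tool frame: the origin (TCP) lies between the finger pads; the fingertips stand 17 mm ahead of it and the grasp point (between the pads) lies 2 mm behind it; x points along the fingers, y is the direction in which the jaws open and shut, and the axes are right-handed (so a half turn about x gives the same grasp; the last joint's range is limited). The gripper opens to 85 mm and grips with 20 to 120 N. Pads are 22 mm wide; open, the fingers measure 114 mm over their backs; the gripper's body (76 mm by 85 mm) begins 54 mm behind the grasp point. The pads swing forward as they close: fully open they stand 13 mm farther back than shut.
Start: joints at [-1.219, 0.521, -0.036, 1.599, 0.021, 1.021, -0.113], TCP at [0.256, 0.57, 0.248] pointing down, gripper open.
Joint ranges: [-2.91, 2.91], [-0.3, 2.13], [-1.5, 1.42], [0.17, 2.43], [-1.26, 4.41], [0.16, 1.93], [-2.52, 2.52]. Speed limits (rad/s): [1.89, 1.89, 2.39, 2.39, 3.01, 3.01, 3.01].

## Interface

Orientations are given as [roll, pitch, yaw] about the fixed x, y, z axes, in that order (R = Rz(yaw) Ry(pitch) Rx(roll)).
In Python, from workcell import bot gives the robot as it stands.
- The arm moves only by the shell command python3 -m creep 'ROWS' [FORCE]. ROWS is JSON, a list of rows, each an object of numbers: "wx", "wy", "wz": the turn, a rotation vector about the tool's x, y, z in degrees; "tx", "ty", "tz": the shift along the tool's x, y, z in m; "claw": the closure, from 0 (fully open) to 1 (shut). A call has 1 to 8 rows; each row is the pose to reach, as a shift and turn from the pose measured when the call began, along the tool's axes at that moment; what a row does not reach only later rows make up. A row lasts 1/10 s, in which the tool goes at most 50 mm and 8.59 degrees, less where a joint would pass 70% of its speed; a pose out of reach is approached as far as the arm can. A call with a gripper value outside its range is refused whole. The fingers move at their own pace and stop on an object; FORCE is the grip in N (left out, the last holds). Time passes only in rows, so rows that repeat a pose let the fingers close. It gives the time, the measured TCP pose, the force and the opening at its end, in the units of the state.
- bot.observe(): the state, without advancing time (a new reading comes with each control period).
- bot.grab_frame(name): name is "scene" or "side" or "wrist"; returns the picture (384x512x3 uint8, blue, green, red); there is no depth.
- bot.get_calibration(name): a dict with "fx", "fy", "cx", "cy" (pixels), "R" (3x3) and "t" (3): a world point X has camera coordinates R X + t. Camera axes: x right, y down, z forward; pixel columns grow to the right and rows downward; lengths in m; the calibration is good to about 2 mm. The wrist camera is an equidistant fisheye: a pixel r from the principal point sees the ray r / f radians off the axis. A picture is of the moment at which its call begins: read the wrist's pose just before it. get_calibration takes no time and is no camera call; for the wrist camera it gives the pose at the moment of the call.
- bot.job_done(): hands the job in, once; it reports no verdict.
The state is a dict: "clock": time; "qpos": joint angles; "qd": joint speeds; "joint_efforts": joint torques, N m; "position": TCP position; "tool_rot": TCP orientation; "force": force on the tool from outside, world axes, zero at the start; "moment": the same for the moment, N m; "grip_width": finger opening in m.
Only numpy, scipy, OpenCV 4.12 (cv2) and the standard library are available. Lean on these libraries where they do the work, as an engineer would, in place of code of your own. Each camera call takes 0.05 s, during which the arm holds its last target.

## Working session

There is one attempt and no reset: what is moved stays moved. The work goes in short steps, Python scripts to look and compute and a shell command to move; the robot and the scene stay as the last step left them, time stands still between calls to the robot, and variables do not carry over. Pictures are saved under pics/ and viewed, and the job is handed in when it is done.

```bash
mkdir -p pics; python3 - <<'E'
from workcell import bot
import cv2
s=bot.observe();print(s)
for n in("scene","side"):
    c=bot.get_calibration(n);print(n,c)
    cv2.imwrite(f"pics/{n}0.png",bot.grab_frame(n))
E
```

```text
{'clock': 0.0, 'qpos': array([-1.21921288,  0.52199792, -0.036321  ,  1.59999316,  0.02118424,
        1.02110389, -0.11284256]), 'qd': array([-0.00168111,  0.00052639, -0.00070763, -0.00119602,  0.00122405,
       -0.00031518,  0.00170707]), 'joint_efforts': array([-1.20758928e-04, -9.27100396e+01,  1.98000446e+00, -3.69920218e+01,
        1.78606447e-02,  8.35432496e-03, -3.20570621e-05]), 'position': array([0.25577096, 0.56992451, 0.24774113]), 'tool_rot': array([-1.5084098 ,  1.5696784 , -1.93025985]), 'force': array([ 0.53977009,  0.01715908, -0.70551993]), 'moment': array([-0.01202343, -0.03196116,  0.02339249]), 'grip_width': 0.08554532237625101}
scene {'fx': 377.5797325757663, 'fy': 377.5797325757663, 'cx': 250.2523730285282, 'cy': 189.73695565468987, 'R': array([[ 0.46405722, -0.88566777, -0.01560424],
       [-0.52532374, -0.26098109, -0.80989125],
       [ 0.71322217,  0.38403316, -0.58637247]]), 't': array([-0.25904479,  0.43168229,  0.50939793])}
side {'fx': 397.2082117477709, 'fy': 397.2082117477709, 'cx': 258.95353170222376, 'cy': 188.74812709883875, 'R': array([[-0.99940856, -0.03362088,  0.00722207],
       [-0.02314022,  0.50216849, -0.86446014],
       [ 0.02543721, -0.86411599, -0.50264949]]), 't': array([0.58305152, 0.13184026, 0.92071321])}
```

View pics/scene0.png

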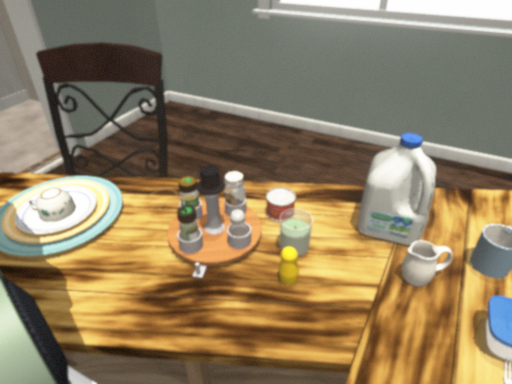

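View pics/side0.png

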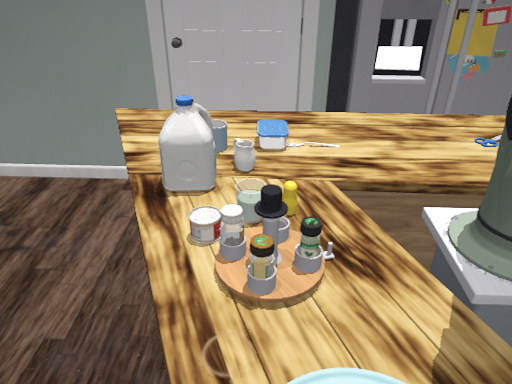

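```bash
python3 - <<'E'
import cv2
a=cv2.imread("pics/scene0.png")[160:290,155:315];b=cv2.imread("pics/side0.png")[170:310,180:350]
cv2.imwrite("pics/sc.png",cv2.resize(a,None,fx=5,fy=4.6*5/4.6*.9,interpolation=2)) if 0 else cv2.imwrite("pics/sc.png",cv2.resize(a,None,fx=4.5,fy=4.5,interpolation=cv2.INTER_CUBIC))
cv2.imwrite("pics/si.png",cv2.resize(b,None,fx=4,fy=4,interpolation=cv2.INTER_CUBIC))
E
```

```text
(no output)
```

View pics/sc.png

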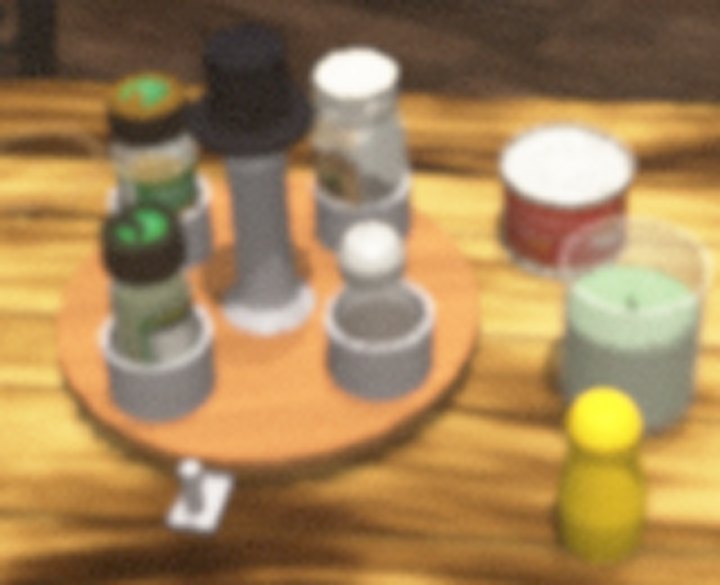

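View pics/si.png

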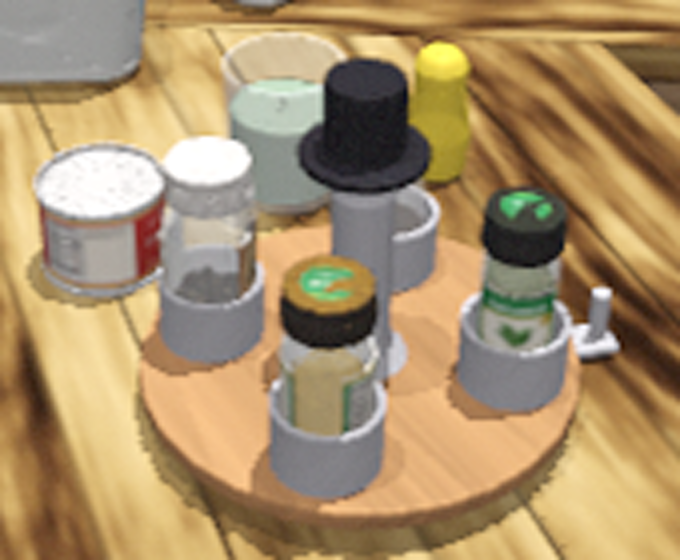

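Candidates for the shaker are the white dome at scene (238,215), in the right front cup, and the yellow one at scene (289,265), standing on the counter. The white one fits: it is in a cup and domed, and the crop confirms this. The yellow one is the look-alike. The knob is at scene (209,169) and the pin top at scene (197,264) and side (330,243).

```bash
cat > h.py <<'E'
import numpy as np
from workcell import bot
def ray(n,u,v):
    c=bot.get_calibration(n);R=np.array(c['R']);t=np.array(c['t'])
    d=R.T@np.array([(u-c['cx'])/c['fx'],(v-c['cy'])/c['fy'],1]);return -R.T@t,d/np.linalg.norm(d)
def atz(n,u,v,z):
    o,d=ray(n,u,v);return (o+d*(z-o[2])/d[2]).round(4)
def tri(p,q):
    A=0;b=0
    for n,(u,v) in(("scene",p),("side",q)):
        o,d=ray(n,u,v);P=np.eye(3)-np.outer(d,d);A=A+P;b=b+P@o
    return np.linalg.solve(A,b).round(4)
def proj(n,X):
    c=bot.get_calibration(n);p=np.array(c['R'])@X+c['t'];return (c['fx']*p[0]/p[2]+c['cx'],c['fy']*p[1]/p[2]+c['cy'])
E
python3 - <<'E'
from h import *
from scipy.spatial.transform import Rotation as Ro
S=lambda x,y:(155+(x+.5)/4.5-.5,160+(y+.5)/4.5-.5)
D=lambda x,y:(180+x/4-.4,170+y/4-.4)
k=tri(S(245,42),D(366,76));print("knob",k,atz("scene",*S(245,42),.193),atz("side",*D(366,76),.193))
p=tri(S(188,466),D(601,293));print("pin",p,atz("scene",*S(188,466),.04),atz("side",*D(601,293),.04))
sh=[atz("scene",*S(380,312),.062),atz("scene",*S(372,250),.108)];print("shaker",sh)
b=[tri(S(158,340),D(515,325)),atz("scene",*S(158,340),.062),atz("side",*D(515,325),.062)];print("b",b)
print("front deg",np.degrees(np.arctan2(*(p-k)[1::-1])))
for x in sh+b:d=x-k;print(np.hypot(*d[:2]),np.degrees(np.arctan2(d[1],d[0])))
s=bot.observe();print(Ro.from_euler('xyz',s['tool_rot']).as_matrix().round(3))
E
```

```text
knob [0.5585 0.0991 0.1954] [0.5615 0.1012 0.193 ] [0.5585 0.0949 0.193 ]
pin [0.4277 0.0613 0.041 ] [0.4276 0.0621 0.04  ] [0.4281 0.0594 0.04  ]
shaker [array([0.5441, 0.0206, 0.062 ]), array([0.538, 0.02 , 0.108])]
b [array([0.4791, 0.1126, 0.0588]), array([0.4756, 0.1103, 0.062 ]), array([0.4802, 0.1159, 0.062 ])]
front deg -163.88119125234266
0.07980983648648829 -100.39474227230465
0.08171327921458052 -104.52942737087302
0.08053949341782574 170.3505520085973
0.08365315295910845 172.30578274087503
0.08008202045403198 167.8902518768849
[[-0.     0.409  0.912]
 [-0.001  0.912 -0.409]
 [-1.    -0.001  0.   ]]
```

```bash
python3 -m creep '[{"ty":-0.012,"tz":0.018,"tx":-0.01},{"ty":-0.034,"tz":0.052,"tx":-0.02},{"ty":-0.056,"tz":0.085,"tx":-0.02},{"ty":-0.078,"tz":0.119,"tx":-0.02},{"ty":-0.1,"tz":0.152,"tx":-0.02},{"ty":-0.122,"tz":0.186,"tx":-0.02},{"ty":-0.144,"tz":0.22,"tx":-0.02},{"ty":-0.15,"tz":0.23,"tx":-0.02}]'
```

```text
$[0]: bad value
```

```bash
python3 -m creep '[{"wx":0,"wy":0,"wz":0,"tx":-0.01,"ty":-0.012,"tz":0.018,"claw":0},{"wx":0,"wy":0,"wz":0,"tx":-0.02,"ty":-0.034,"tz":0.052,"claw":0},{"wx":0,"wy":0,"wz":0,"tx":-0.02,"ty":-0.056,"tz":0.085,"claw":0},{"wx":0,"wy":0,"wz":0,"tx":-0.02,"ty":-0.078,"tz":0.119,"claw":0},{"wx":0,"wy":0,"wz":0,"tx":-0.02,"ty":-0.1,"tz":0.152,"claw":0},{"wx":0,"wy":0,"wz":0,"tx":-0.02,"ty":-0.122,"tz":0.186,"claw":0},{"wx":0,"wy":0,"wz":0,"tx":-0.02,"ty":-0.144,"tz":0.22,"claw":0},{"wx":0,"wy":0,"wz":0,"tx":-0.02,"ty":-0.15,"tz":0.23,"claw":0}]'
```

```text
clock: 0.9
position: [0.4066, 0.3345, 0.2683]
tool_rot: [-0.903, 1.569, -1.33]
force: [-0.3, -0.2, -0.1]
grip_width: 0.0853
```

```bash
python3 -m creep '[{"wx":0,"wy":0,"wz":0,"tx":0,"ty":-0.012,"tz":0.018,"claw":0},{"wx":0,"wy":0,"wz":0,"tx":0,"ty":-0.034,"tz":0.052,"claw":0},{"wx":0,"wy":0,"wz":0,"tx":0,"ty":-0.056,"tz":0.085,"claw":0},{"wx":0,"wy":0,"wz":0,"tx":0,"ty":-0.078,"tz":0.119,"claw":0},{"wx":0,"wy":0,"wz":0,"tx":0,"ty":-0.1,"tz":0.152,"claw":0},{"wx":0,"wy":0,"wz":0,"tx":0,"ty":-0.122,"tz":0.186,"claw":0},{"wx":0,"wy":0,"wz":0,"tx":0,"ty":-0.144,"tz":0.22,"claw":0},{"wx":0,"wy":0,"wz":0,"tx":0,"ty":-0.153,"tz":0.236,"claw":0}]'
python3 -m creep '[{"wx":0,"wy":0,"wz":0,"tx":0,"ty":0,"tz":0,"claw":0}]'
python3 - <<'E'
from h import *
import cv2
s=bot.observe();print(s['position'],s['qpos'],s['tool_rot'])
c=bot.get_calibration("wrist");print(c);np.savez("w1.npz",R=c['R'],t=c['t'])
cv2.imwrite("pics/w1.png",bot.grab_frame("wrist"));cv2.imwrite("pics/s1.png",bot.grab_frame("scene"))
E
```

```text
clock: 1.7
position: [0.5592, 0.0937, 0.2691]
tool_rot: [-0.875, 1.567, -1.305]
force: [-0.4, 1.0, 0.3]
grip_width: 0.0855
clock: 1.8
position: [0.5601, 0.0912, 0.269]
tool_rot: [-0.898, 1.567, -1.332]
force: [-0.9, 1.1, 0.8]
grip_width: 0.0854
[0.56005282 0.09122786 0.26899706] [-0.36145786  0.41001135  0.12723714  1.73775594 -0.05546945  0.99751065
  0.92245639] [-0.89848123  1.56678631 -1.3322638 ]
{'fx': 297.3186396354542, 'fy': 297.3186396354542, 'cx': 257.76655165067535, 'cy': 193.71791743274778, 'R': array([[ 0.41998185,  0.90752575, -0.00350225],
       [ 0.86920133, -0.4011305 ,  0.2891079 ],
       [ 0.26096801, -0.12446424, -0.95729011]]), 't': array([-0.31647517, -0.49433276,  0.26480813])}
```

View pics/w1.png

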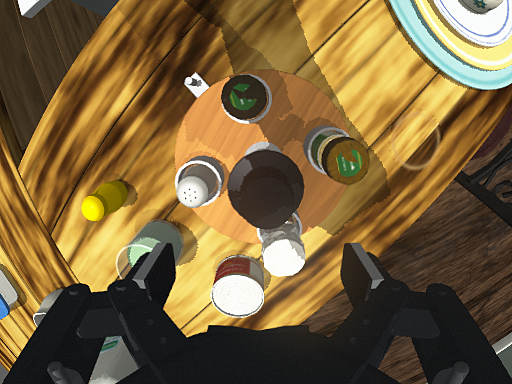

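View pics/s1.png

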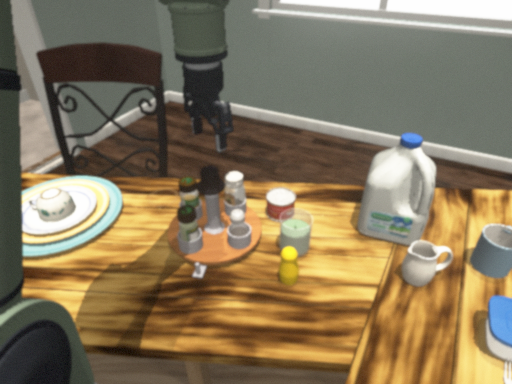

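```bash
python3 - <<'E'
import cv2
a=cv2.imread("pics/w1.png")[55:265,165:385]
a=cv2.convertScaleAbs(cv2.resize(a,None,fx=2.8,fy=2.8,interpolation=cv2.INTER_CUBIC),alpha=1.6,beta=25)
cv2.imwrite("pics/w1c.png",a)
E
```

```text
(no output)
```

View pics/w1c.png

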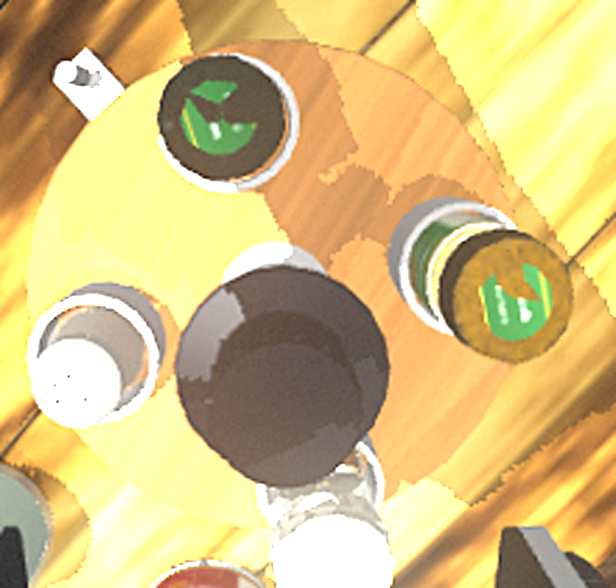

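```bash
cat >> h.py <<'E'
def wat(f,u,v,z):
    c=bot.get_calibration("wrist");w=np.load(f);R,t=w['R'],w['t']
    x=np.array([u-c['cx'],v-c['cy']]);r=np.hypot(*x);th=r/c['fx']
    d=R.T@np.array([*(x/r*np.sin(th)),np.cos(th)]);o=-R.T@t
    return (o+d*(z-o[2])/d[2]).round(4)
E
python3 - <<'E'
from h import *
C=lambda x,y:(165+(x+.5)/2.8-.5,55+(y+.5)/2.8-.5)
k=wat("w1.npz",*C(287,412),.193);print("top",k)
f=wat("w1.npz",*C(283,376),.153);print("flange",f)
L={"pin":(66,72,.04),"shcup":(95,360,.062),"bcup":(230,122,.062),"dome":(80,380,.112)}
for n,(x,y,z) in L.items():
    X=wat("w1.npz",*C(x,y),z);d=X-f;print(n,X,np.hypot(*d[:2]),np.degrees(np.arctan2(d[1],d[0])))
E
```

```text
top [0.557  0.0992 0.193 ]
flange [0.5586 0.0983 0.153 ]
pin [0.4275 0.0597 0.04  ] 0.1366644430713417 -163.59389814119248
shcup [0.5435 0.0208 0.062 ] 0.07895733024868559 -101.0253060050571
bcup [0.4795 0.1138 0.062 ] 0.08060434231479097 168.9131156625298
dome [0.5403 0.0274 0.112 ] 0.07322363006571034 -104.47273814645408
```

```bash
python3 -m creep '[{"wx":0,"wy":0,"wz":0,"tx":0.005,"ty":0.006,"tz":-0.005,"claw":0},{"wx":0,"wy":0,"wz":0,"tx":0.015,"ty":0.006,"tz":-0.005,"claw":0},{"wx":0,"wy":0,"wz":0,"tx":0.025,"ty":0.006,"tz":-0.005,"claw":0},{"wx":0,"wy":0,"wz":0,"tx":0.03,"ty":0.006,"tz":-0.005,"claw":0},{"wx":0,"wy":0,"wz":0,"tx":0.03,"ty":0.006,"tz":-0.005,"claw":0}]'
python3 - <<'E'
from h import *
import cv2
from scipy.spatial.transform import Rotation as Ro
s=bot.observe();print(s['position'],s['force'],Ro.from_euler('xyz',s['tool_rot']).as_matrix().round(4))
E
```

```text
clock: 2.4
position: [0.5564, 0.101, 0.2379]
tool_rot: [-1.45, 1.567, -1.881]
force: [-0.3, 0.4, -0.5]
grip_width: 0.0852
[0.55643103 0.10103784 0.23787546] [-0.319724    0.4143353  -0.46486105] [[-1.200e-03  4.178e-01  9.085e-01]
 [-3.600e-03  9.085e-01 -4.178e-01]
 [-1.000e+00 -3.800e-03  5.000e-04]]
```

```bash
python3 -m creep '[{"wx":0,"wy":0,"wz":0,"tx":0.01,"ty":-0.0015,"tz":0.0027,"claw":0},{"wx":0,"wy":0,"wz":0,"tx":0.022,"ty":-0.0015,"tz":0.0027,"claw":0},{"wx":0,"wy":0,"wz":0,"tx":0.034,"ty":-0.0015,"tz":0.0027,"claw":0},{"wx":0,"wy":0,"wz":0,"tx":0.046,"ty":-0.0015,"tz":0.0027,"claw":0},{"wx":0,"wy":0,"wz":0,"tx":0.055,"ty":-0.0015,"tz":0.0027,"claw":0},{"wx":0,"wy":0,"wz":0,"tx":0.06,"ty":-0.0015,"tz":0.0027,"claw":0},{"wx":0,"wy":0,"wz":0,"tx":0.06,"ty":-0.0015,"tz":0.0027,"claw":0}]'
python3 - <<'E'
from h import *
import cv2
cv2.imwrite("pics/w2.png",bot.grab_frame("wrist"));a=bot.grab_frame("side")[120:320,160:360]
cv2.imwrite("pics/s2.png",cv2.resize(a,None,fx=3,fy=3,interpolation=2))
s=bot.observe();print(s['position'],s['force'])
E
```

```text
clock: 3.1
position: [0.558, 0.0982, 0.1772]
tool_rot: [-1.619, 1.566, -2.05]
force: [0.8, 0.1, 0.8]
grip_width: 0.0855
[0.55836121 0.09832609 0.17812389] [ 0.3937351  -0.78035927 -0.66926014]
```

View pics/w2.png

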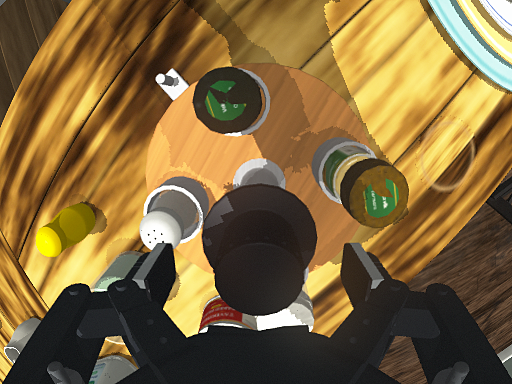

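View pics/s2.png

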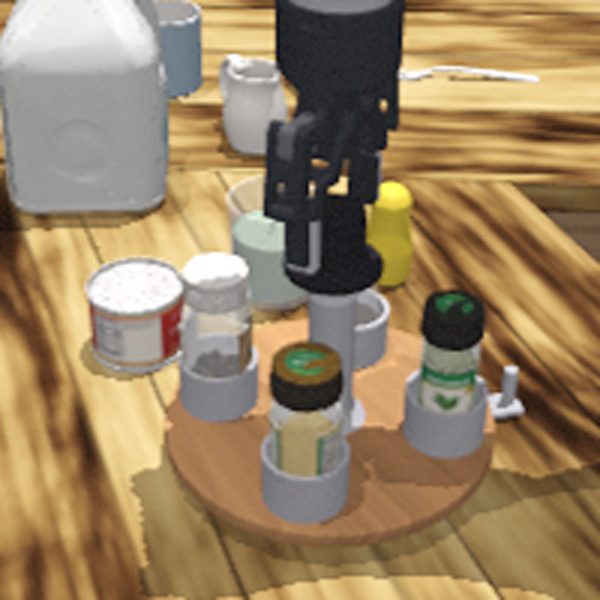

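The wrist view shows the knob at (260,280), centred between the fingers at x≈155 and 365. The side view agrees. I'll close on it.

```bash
python3 -m creep '[{"wx":0,"wy":0,"wz":0,"tx":0,"ty":0,"tz":0,"claw":0.3},{"wx":0,"wy":0,"wz":0,"tx":0,"ty":0,"tz":0,"claw":0.45},{"wx":0,"wy":0,"wz":0,"tx":0,"ty":0,"tz":0,"claw":1},{"wx":0,"wy":0,"wz":0,"tx":0,"ty":0,"tz":0,"claw":1},{"wx":0,"wy":0,"wz":0,"tx":0,"ty":0,"tz":0,"claw":1},{"wx":0,"wy":0,"wz":0,"tx":0,"ty":0,"tz":0,"claw":1},{"wx":0,"wy":0,"wz":0,"tx":0,"ty":0,"tz":0,"claw":1}]' 60
```

```text
clock: 3.9
position: [0.5586, 0.0986, 0.1785]
tool_rot: [-1.188, 1.568, -1.619]
force: [-1.1, 0.0, 4.8]
grip_width: 0.0388
```

```bash
python3 -m creep '[{"wx":0,"wy":0,"wz":0,"tx":0.002,"ty":0,"tz":0,"claw":1},{"wx":0,"wy":0,"wz":0,"tx":0.004,"ty":0,"tz":0,"claw":1},{"wx":0,"wy":0,"wz":0,"tx":0.006,"ty":0,"tz":0,"claw":1},{"wx":0,"wy":0,"wz":0,"tx":0.008,"ty":0,"tz":0,"claw":1},{"wx":0,"wy":0,"wz":0,"tx":0.01,"ty":0,"tz":0,"claw":1},{"wx":0,"wy":0,"wz":0,"tx":0.012,"ty":0,"tz":0,"claw":1},{"wx":0,"wy":0,"wz":0,"tx":0.012,"ty":0,"tz":0,"claw":1},{"wx":0,"wy":0,"wz":0,"tx":0.012,"ty":0,"tz":0,"claw":1}]'
```

```text
clock: 4.7
position: [0.5587, 0.0986, 0.167]
tool_rot: [-1.073, 1.568, -1.504]
force: [-3.2, -0.3, 10.8]
grip_width: 0.0389
```

```bash
python3 -m creep '[{"wx":0,"wy":0,"wz":0,"tx":0.001,"ty":0,"tz":0,"claw":1},{"wx":0,"wy":0,"wz":0,"tx":0.0015,"ty":0,"tz":0,"claw":1},{"wx":0,"wy":0,"wz":0,"tx":0.002,"ty":0,"tz":0,"claw":1},{"wx":0,"wy":0,"wz":0,"tx":0.002,"ty":0,"tz":0,"claw":1}]'
python3 - <<'E'
from h import *
import cv2
a=bot.grab_frame("side")[120:320,160:360]
cv2.imwrite("pics/s3.png",cv2.resize(a,None,fx=3,fy=3,interpolation=2))
s=bot.observe();print(s['position'],s['force'],s['moment'],s['qpos'])
E
```

```text
clock: 5.1
position: [0.5588, 0.0986, 0.1662]
tool_rot: [-0.846, 1.568, -1.277]
force: [-7.7, -1.0, 22.4]
grip_width: 0.0385
[0.55878552 0.09857483 0.16622364] [-6.91139485 -0.85642514 24.01195396] [-0.23593287  1.73472597  0.04601938] [-0.35573436  0.53575515  0.10465013  1.83520101 -0.07243655  0.77420696
  0.92583698]
```

View pics/s3.png

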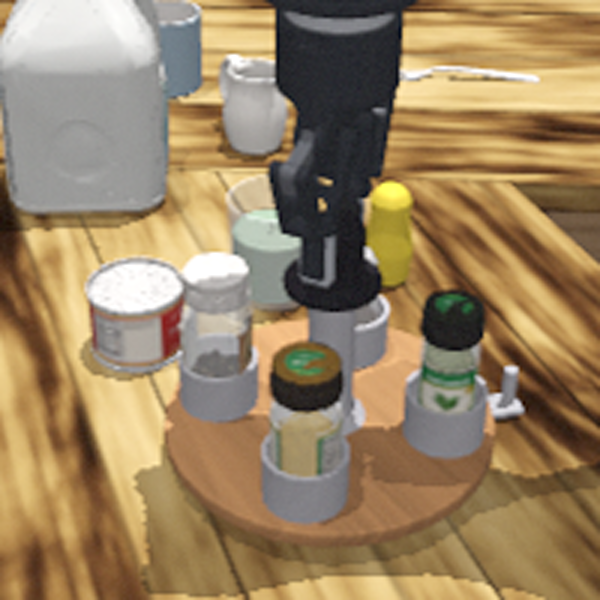

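The force jumped from 11 to 24 N with almost no travel, so the knob is at its stop (12.3 mm) and the table hasn't turned. I'll make a first small clockwise turn while holding the press.

```bash
python3 -m creep '[{"wx":0,"wy":0,"wz":0,"tx":0.001,"ty":0,"tz":0,"claw":1},{"wx":0.5,"wy":0,"wz":0,"tx":0.001,"ty":0,"tz":0,"claw":1},{"wx":1.5,"wy":0,"wz":0,"tx":0.001,"ty":0,"tz":0,"claw":1},{"wx":3,"wy":0,"wz":0,"tx":0.001,"ty":0,"tz":0,"claw":1},{"wx":5,"wy":0,"wz":0,"tx":0.001,"ty":0,"tz":0,"claw":1},{"wx":6.8,"wy":0,"wz":0,"tx":0.001,"ty":0,"tz":0,"claw":1},{"wx":7.7,"wy":0,"wz":0,"tx":0.001,"ty":0,"tz":0,"claw":1},{"wx":8,"wy":0,"wz":0,"tx":0.001,"ty":0,"tz":0,"claw":1}]'
python3 - <<'E'
from h import *
import cv2
from scipy.spatial.transform import Rotation as Ro
c=bot.get_calibration("wrist");np.savez("w4.npz",R=c['R'],t=c['t'])
cv2.imwrite("pics/w4.png",bot.grab_frame("wrist"));a=bot.grab_frame("scene")[160:290,155:315]
cv2.imwrite("pics/s4.png",cv2.resize(a,None,fx=4,fy=4,interpolation=2))
s=bot.observe();print(s['position'],s['force'],s['moment'],s['qpos'])
M=Ro.from_euler('xyz',s['tool_rot']).as_matrix();print("y az",np.degrees(np.arctan2(M[1,1],M[0,1])),M[:,0])
E
```

```text
clock: 5.95
position: [0.5587, 0.0985, 0.1662]
tool_rot: [-0.558, 1.568, -1.13]
force: [-8.0, -1.6, 21.5]
grip_width: 0.0386
[0.55874459 0.09849948 0.16624656] [-6.93432113 -0.53311837 20.35878456] [-0.35361396  1.71583512 -0.02572316] [-0.38244356  0.53776959  0.14224463  1.83701694 -0.10037142  0.77332391
  0.81158147]
y az 57.28031089739009 [ 0.0011184  -0.00242233 -0.99999644]
```

View pics/s4.png

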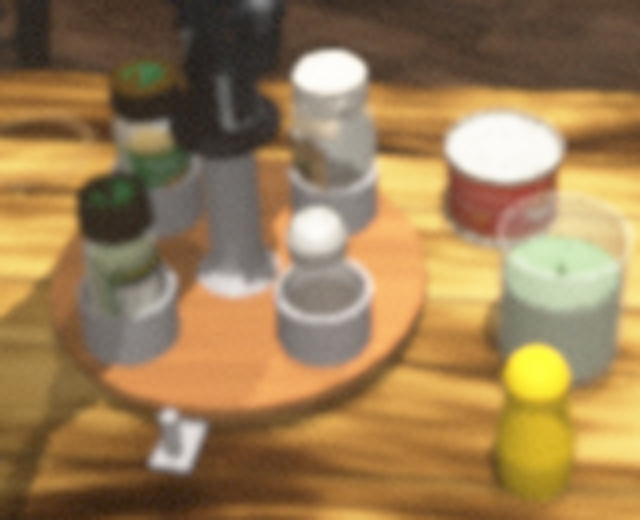

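View pics/w4.png

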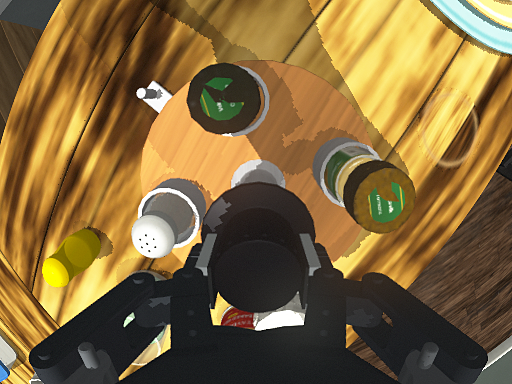

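The table followed the gripper 8° clockwise, and the shaker is moving toward the pin. 54.5° remain.

```bash
python3 -m creep '[{"wx":0.7,"wy":0,"wz":0,"tx":0.001,"ty":0,"tz":0,"claw":1},{"wx":2.2,"wy":0,"wz":0,"tx":0.001,"ty":0,"tz":0,"claw":1},{"wx":4.5,"wy":0,"wz":0,"tx":0.001,"ty":0,"tz":0,"claw":1},{"wx":7.5,"wy":0,"wz":0,"tx":0.001,"ty":0,"tz":0,"claw":1},{"wx":10.5,"wy":0,"wz":0,"tx":0.001,"ty":0,"tz":0,"claw":1},{"wx":13,"wy":0,"wz":0,"tx":0.001,"ty":0,"tz":0,"claw":1},{"wx":14.5,"wy":0,"wz":0,"tx":0.001,"ty":0,"tz":0,"claw":1},{"wx":15,"wy":0,"wz":0,"tx":0.001,"ty":0,"tz":0,"claw":1}]'
python3 -m creep '[{"wx":0.7,"wy":0,"wz":0,"tx":0.001,"ty":0,"tz":0,"claw":1},{"wx":2.2,"wy":0,"wz":0,"tx":0.001,"ty":0,"tz":0,"claw":1},{"wx":4.5,"wy":0,"wz":0,"tx":0.001,"ty":0,"tz":0,"claw":1},{"wx":7.5,"wy":0,"wz":0,"tx":0.001,"ty":0,"tz":0,"claw":1},{"wx":10.5,"wy":0,"wz":0,"tx":0.001,"ty":0,"tz":0,"claw":1},{"wx":13,"wy":0,"wz":0,"tx":0.001,"ty":0,"tz":0,"claw":1},{"wx":14.5,"wy":0,"wz":0,"tx":0.001,"ty":0,"tz":0,"claw":1},{"wx":15,"wy":0,"wz":0,"tx":0.001,"ty":0,"tz":0,"claw":1}]'
python3 - <<'E'
from h import *
from scipy.spatial.transform import Rotation as Ro
s=bot.observe();print(s['position'],s['force'],s['qpos'])
M=Ro.from_euler('xyz',s['tool_rot']).as_matrix();print("y az",np.degrees(np.arctan2(M[1,1],M[0,1])),M[:,0])
E
```

```text
clock: 6.85
position: [0.5587, 0.0985, 0.1663]
tool_rot: [-0.203, 1.568, -1.037]
force: [-7.9, -0.6, 20.2]
grip_width: 0.0387
clock: 7.65
position: [0.5585, 0.0984, 0.1662]
tool_rot: [0.101, 1.569, -0.996]
force: [-7.4, -0.8, 21.8]
grip_width: 0.0389
[0.55852463 0.09836224 0.16624915] [-7.35371096 -0.83512179 21.78569731] [-0.48257687  0.55096232  0.28453602  1.84318589 -0.20833737  0.77574495
  0.38517848]
y az 27.149971769406402 [ 0.00123383 -0.00190556 -0.99999742]
```

24.4° are left, so I'll do 20° and then look.

```bash
python3 -m creep '[{"wx":0.7,"wy":0,"wz":0,"tx":0.001,"ty":0,"tz":0,"claw":1},{"wx":2.5,"wy":0,"wz":0,"tx":0.001,"ty":0,"tz":0,"claw":1},{"wx":5.5,"wy":0,"wz":0,"tx":0.001,"ty":0,"tz":0,"claw":1},{"wx":9.5,"wy":0,"wz":0,"tx":0.001,"ty":0,"tz":0,"claw":1},{"wx":13.5,"wy":0,"wz":0,"tx":0.001,"ty":0,"tz":0,"claw":1},{"wx":17,"wy":0,"wz":0,"tx":0.001,"ty":0,"tz":0,"claw":1},{"wx":19,"wy":0,"wz":0,"tx":0.001,"ty":0,"tz":0,"claw":1},{"wx":20,"wy":0,"wz":0,"tx":0.001,"ty":0,"tz":0,"claw":1}]'
python3 -m creep '[{"wx":0.5,"wy":0,"wz":0,"tx":0.001,"ty":0,"tz":0,"claw":1},{"wx":1.5,"wy":0,"wz":0,"tx":0.001,"ty":0,"tz":0,"claw":1},{"wx":2.5,"wy":0,"wz":0,"tx":0.001,"ty":0,"tz":0,"claw":1},{"wx":3.2,"wy":0,"wz":0,"tx":0.001,"ty":0,"tz":0,"claw":1},{"wx":3.2,"wy":0,"wz":0,"tx":0.001,"ty":0,"tz":0,"claw":1}]'
python3 - <<'E'
from h import *
import cv2
from scipy.spatial.transform import Rotation as Ro
c=bot.get_calibration("wrist");np.savez("w5.npz",R=c['R'],t=c['t'])
a=bot.grab_frame("wrist");cv2.imwrite("pics/w5.png",a)
b=bot.grab_frame("scene")[160:290,155:315]
cv2.imwrite("pics/s5.png",cv2.resize(b,None,fx=4.5,fy=4.5,interpolation=2))
cv2.imwrite("pics/w5c.png",cv2.resize(a[40:220,80:320],None,fx=3,fy=3,interpolation=2))
s=bot.observe();print(s['position'],s['force'])
M=Ro.from_euler('xyz',s['tool_rot']).as_matrix();print("y az",np.degrees(np.arctan2(M[1,1],M[0,1])),M[:,0])
E
```

```text
clock: 8.45
position: [0.5584, 0.0983, 0.1663]
tool_rot: [0.549, 1.569, -0.899]
force: [-8.2, -1.6, 23.0]
grip_width: 0.0386
clock: 8.95
position: [0.5583, 0.0983, 0.1662]
tool_rot: [0.884, 1.569, -0.62]
force: [-7.2, -1.0, 22.0]
grip_width: 0.0386
[0.55833621 0.09831597 0.16626706] [-6.71621469 -0.55760397 20.99723013]
y az 3.8557964529843285 [ 1.19961770e-03 -8.39767181e-04 -9.99998928e-01]
```

View pics/s5.png

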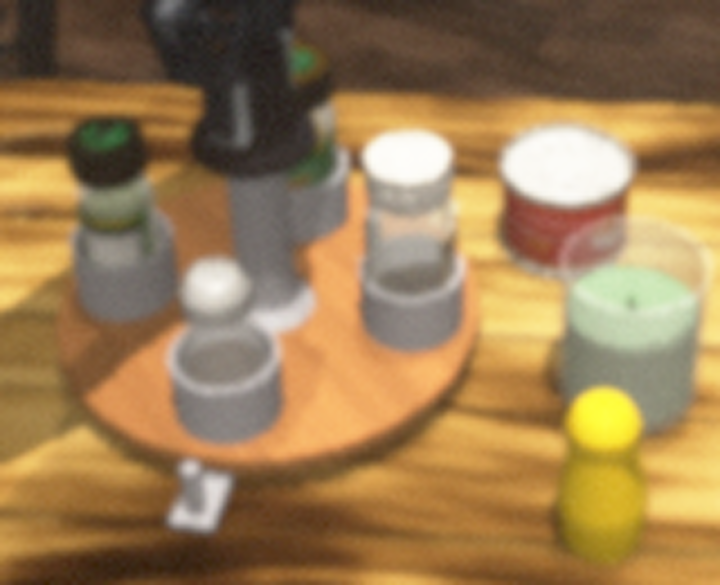

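View pics/w5c.png

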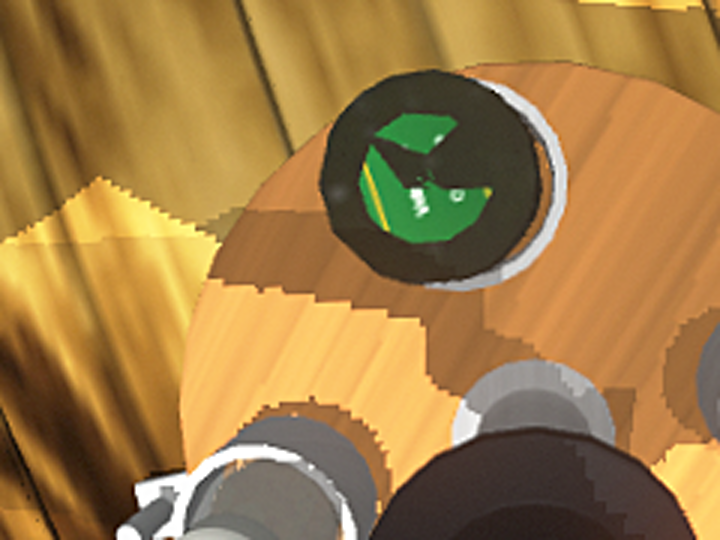

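```bash
python3 - <<'E'
from h import *
import cv2
S=lambda x,y:(155+(x+.5)/4.5-.5,160+(y+.5)/4.5-.5)
a=np.array([.5583,.0985])
for n,x,y,z in(("pin",189,466,.04),("cup",225,357,.062),("dome",216,288,.108)):
    X=atz("scene",*S(x,y),z);d=X[:2]-a;print(n,X,np.hypot(*d),np.degrees(np.arctan2(d[1],d[0])))
w=cv2.imread("pics/w5.png")[150:300,80:280]
cv2.imwrite("pics/w5d.png",cv2.resize(w,None,fx=4,fy=4,interpolation=2))
E
```

```text
pin [0.4278 0.0617 0.04  ] 0.13558941699115018 -164.25195480310992
cup [0.4804 0.0733 0.062 ] 0.08187459923566041 -162.07403853245893
dome [0.4795 0.0731 0.108 ] 0.08279251173868327 -162.1340509075481
```

View pics/w5d.png

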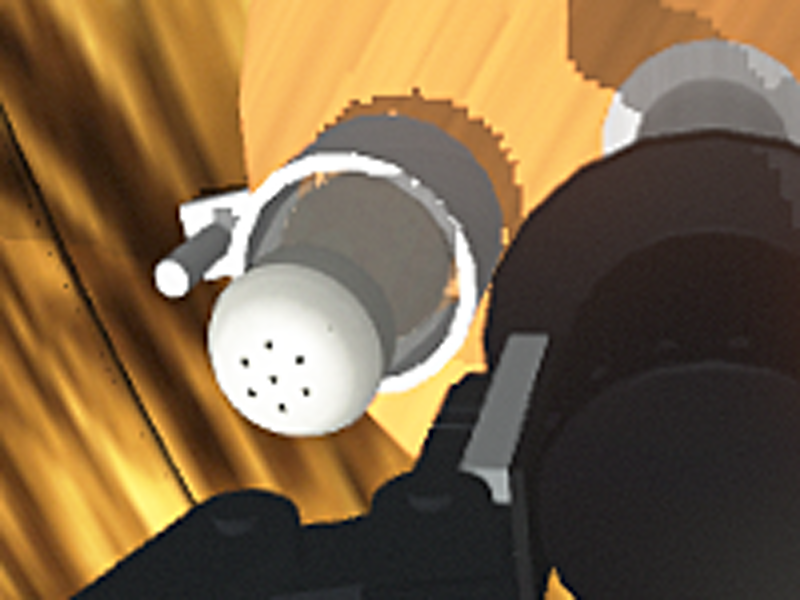

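```bash
python3 - <<'E'
from h import *
C=lambda x,y:(80+(x+.5)/4-.5,150+(y+.5)/4-.5)
a=np.array([.5583,.0985])
for n,x,y,z in(("pin",173,277,.04),("cup",355,272,.062),("dome",275,378,.116)):
    X=wat("w5.npz",*C(x,y),z);d=X[:2]-a;print(n,X,np.hypot(*d),np.degrees(np.arctan2(d[1],d[0])))
E
```

```text
pin [0.4278 0.0602 0.04  ] 0.13600419111189185 -163.64374351754003
cup [0.4828 0.075  0.062 ] 0.07907275131168766 -162.7108140152531
dome [0.4836 0.0762 0.116 ] 0.07795755255265525 -163.3781919609817
```

The shaker is within about 1° of the pin line. I'll trim by 1° and settle with the press held.

```bash
python3 -m creep '[{"wx":0.4,"wy":0,"wz":0,"tx":0.0012,"ty":0,"tz":0,"claw":1},{"wx":0.8,"wy":0,"wz":0,"tx":0.0012,"ty":0,"tz":0,"claw":1},{"wx":1,"wy":0,"wz":0,"tx":0.0012,"ty":0,"tz":0,"claw":1},{"wx":1,"wy":0,"wz":0,"tx":0.0012,"ty":0,"tz":0,"claw":1},{"wx":1,"wy":0,"wz":0,"tx":0.0012,"ty":0,"tz":0,"claw":1},{"wx":1,"wy":0,"wz":0,"tx":0.0012,"ty":0,"tz":0,"claw":1}]'
python3 - <<'E'
from h import *
import cv2
b=bot.grab_frame("scene")[160:290,155:315]
cv2.imwrite("pics/s6.png",cv2.resize(b,None,fx=4.5,fy=4.5,interpolation=2))
s=bot.observe();print(s['clock'],s['position'],s['force'],s['grip_width'],abs(s['qd']).max())
E
```

```text
clock: 9.65
position: [0.5583, 0.0983, 0.1662]
tool_rot: [1.466, 1.569, -0.055]
force: [-7.7, 0.0, 24.5]
grip_width: 0.0389
9.7 [0.55833547 0.09831798 0.16624554] [-8.5237052  -0.63522451 25.11554204] 0.038529542175326226 0.0015936774030582068
```

View pics/s6.png

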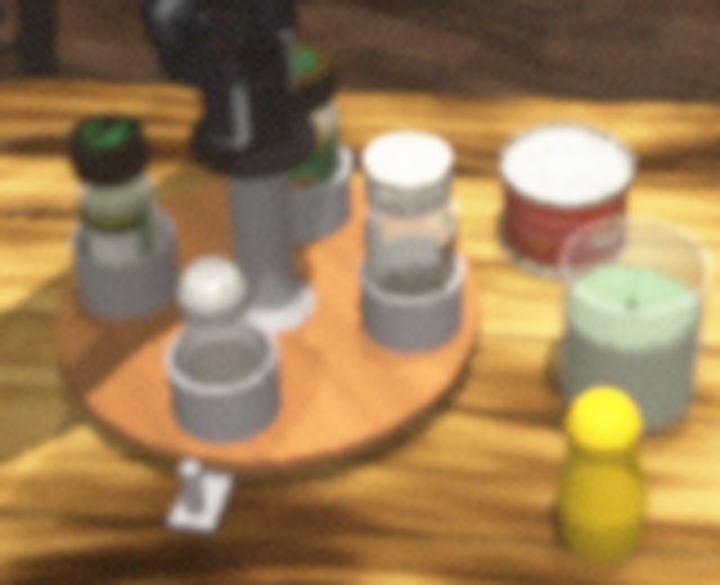

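The shaker (dome at crop (212,288), cup at (222,357)) is in line with the pin at (189,466). Both loose jars are upright, the tin and candle haven't moved, and the press holds at 25 N.

```bash
python3 -c "from workcell import bot; print(bot.job_done())"
```

```text
the job is handed in; nothing more can be done
None
```

I gripped the knob, pressed it to its stop and turned the carousel about 62.5° clockwise in gentle ramps, which put the glass shaker in line with the front pin. I handed the job in with the knob still gripped and pressed, at about 9.7 s on the robot's clock.

- **Press:** the knob went down about 12 mm. The push was 25 N when I handed in, well above the 12 N spring. The fingers were 38.5 mm apart on the knob, and the arm was still.
- **Alignment:** before the last 1° trim, the shaker and its cup were 0.3–2.2° short of the pin line. The scene and wrist cameras disagreed by about 1°, and both were well inside the 8° allowed. After the trim I checked only by eye in the scene picture, where the shaker lined up with the pin.
- **Jars and bystanders:** in the last picture both loose jars stood upright in their cups. The tin, the candle and the yellow look-alike had not moved.
- **Failed check:** the first move command was refused because its rows left out some values. Nothing moved, and I re-sent it complete.

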